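Seat a seal bar in the setting jig and strap it down

TASK

Take the longer of the two aluminium seal bars out of the drying rack, lay it flat on one of its broad faces on the bed of the setting jig, and push it fully home against both the long fence and the end stop. With the bar home and let go, swing the jig's hinged strap over it until it is fully shut. Leave the short bar in its rack and do not disturb the bottle or the tape roll.

Things in the scene. Friction and masses are not known exactly. Their poses are not given: they have to be found in the camera images.
- bar: The longer aluminium seal bar, 160 x 16 x 45 mm (its x, y, z), 0.31 kg nominal, with a dark strip along the middle of both broad faces; either broad face may end up and either end may lead. Origin at the centre of the solid. It starts standing on edge (z up) in a rack groove, its bottom edge 10 mm above the table, its upper 25 mm clear of the groove walls.
- short_bar: The shorter seal bar, of the same make and section, 110 x 16 x 45 mm, on edge in the other groove; origin at its centre. It stays where it is.
- rack: Fixed grey drying rack: base plate 190 x 130 x 10 mm (x, y, z), origin at the centre of its underside. Two grooves run along its x at y = -36 and +36 mm: each 19 mm wide between walls 6 mm thick and 150 mm long whose tops are 30 mm above the table. Which bar stands in which groove varies.
- jig: Fixed setting jig: grey bed plate 150 x 250 x 12 mm (x, y, z), origin at the centre of its underside, bed top 12 mm above the table. Fence at its +x side, end stop at its +y side; the -x and -y sides are open. A bar lying home has its long side on the fence and its end on the end stop; its centre is then at x = 22.5, y = 0, z = 20 mm in this frame.
- fence (a point): Middle of the stop face of the jig's steel fence: at x = 45, y = -5, z = 18 mm in the jig's frame, looking to the jig's -x. The fence is 170 mm long (along the jig's y), 16 mm thick and stands 12 mm above the bed.
- end_stop (a point): Middle of the stop face of the jig's steel end stop: at x = 12.5, y = 80, z = 18 mm in the jig's frame, looking to the jig's -y. The stop is 55 mm long (along the jig's x), 16 mm thick and stands 12 mm above the bed.
- strap (a joint): Angle (rad) of the hinged steel strap: 0 is fully shut (level, pointing to the jig's -x across the bar, its underside 2 mm above the flat bar), about 1.57 upright, up to 2.1 leaning back; it starts open at 1.7 to 2.05 and stays where it is left (light friction, about 1 N at the tip).
- strap_hinge (a point): Point on the strap's hinge axis (parallel to the jig's y) at x = 68, y = 0, z = 32 mm in the jig's frame. Two cheeks beside it, 28 mm above the bed, are 35 to 49 mm apart (inner to outer).
- strap_tip (a point): Middle of the strap's free end, 95 mm from the hinge axis. The strap is 30 mm wide and 4 mm thick; on its underside 72 to 77 mm from the hinge axis a nose stands 9 mm down, which comes down just outside (4 mm clear of) the free long side of a bar that is home, and lands on a bar that is not.
- bottle: White plastic bottle standing on the table, 64 mm across, 170 mm tall; origin at the centre of its underside.
- tape_roll: Cardboard-coloured roll lying flat, 90 mm across, 25 mm high; origin at the centre of its underside.
There are look-alikes about, which are no part of the job. What is shaped like the bar but green is not meant.

How it is judged:
By the outcome, as a careful person would: the job done as asked, in the order asked, and still so for the second after the job is handed in, with the robot touching nothing.
It also fails if it takes over 72 s, if anything falls off the work surface, if the arm or the gripper's body presses on something with over 40 N, if the wrist force passes 120 N, or if a joint passes its speed limit or range.

ROBOT

A 6-joint arm with a two-finger parallel gripper is mounted at the origin on the work surface. World frame = base frame: x ahead of the robot, y to its left, z up, the work surface at z = 0. Lengths are in m, angles in rad, forces in N, time in s.
With the tool pointing down it reaches from about 0.4 to 0.825 m from the base axis. Payload 7 kg.
Tool frame: the origin (TCP) lies on the centre line of the jaws, within the pads' length; the fingertips stand 8 mm ahead of it and the grasp point (between the pads) lies 11 mm behind it; z points along the fingers, y is the line along which they close (so a half turn about z gives the same grasp; the last joint's range is limited). The gripper opens to 85 mm and grips with 20 to 120 N. Pads are 22 mm wide; open, the fingers measure 114 mm over their backs; the gripper's body (76 mm by 85 mm) begins 54 mm behind the grasp point. The pads swing forward as they close: fully open they stand 13 mm farther back than shut.
Start: joints at [-1.02, 0.359, 0.012, 0, -1.224, -0.288], TCP at [0.175, -0.652, 0.239] pointing down, gripper open.
Joint ranges: [-3.07, 3.07], [-1.43, 2.12], [-1.02, 1.25], [-3.03, 1.67], [-3.05, -0], [-3.03, 3.03]. Speed limits (rad/s): [2.39, 2.39, 3.01, 3.14, 3.14, 3.14].

INTERFACE

Orientations are given as a rotation vector (axis times angle).
In Python, from cell import r gives the robot as it stands.
- The arm moves only by the shell command python3 -m crank 'ROWS'. ROWS is JSON, a list that holds one entry, the list of rows, each a list of 5 numbers: the finger opening in cm, from 0 to 8.54, then the shift along the tool's x, y, z in cm, then the turn about the tool's z in rad. A call has 1 to 20 rows; each row is the pose to reach, as a shift and turn from the pose commanded when the call began, along the tool's axes at that moment; what a row does not reach only later rows make up. A row lasts 1/12 s, in which the tool goes at most 41.7 mm and 7.16 degrees, less where a joint would pass 70% of its speed; a pose out of reach is approached as far as the arm can. A call with a gripper value outside its range is refused whole. The fingers move at their own pace and stop on an object; the grip force is fixed at half the most. Time passes only in rows, so rows that repeat a pose let the fingers close. It gives the time, the measured TCP pose, the force, the opening and the grip force at its end, in the units of the state.
- r.state(): the state, without advancing time (a new reading comes with each control period).
- r.capture(name): name is "scene" or "side" or "wrist"; returns (picture, depth): 400x640x3 uint8, red, green, blue; 400x640 float32, m along the optical axis (not along the pixel's ray), 0 where there is no reading.
- r.calibration(name): a dict with "intrinsics" (3x3 intrinsics, pixels), "pose" (4x4, takes a point from camera to world coordinates). Camera axes: x right, y down, z forward; pixel columns grow to the right and rows downward; lengths in m; the calibration is good to about 2 mm. A picture is of the moment at which its call begins: read the wrist's pose just before it. calibration takes no time and is no camera call; for the wrist camera it gives the pose at the moment of the call.
- r.finish_job(): hands the job in; it is judged then, once.
The state is a dict: "clock": time; "joint_pos": joint angles; "qvel": joint speeds; "tau": joint torques, N m; "ee_pos": TCP position; "orientation": TCP orientation; "force": force on the tool from outside, world axes, zero at the start; "ft_torque": the same for the moment, N m; "finger_gap": finger opening in m; "finger_force": force on a finger pad.
Only numpy, scipy, OpenCV 4.12 (cv2) and the standard library are available. Lean on these libraries where they do the work, as an engineer would, in place of code of your own. Each camera call takes 0.05 s, during which the arm holds its last target. There are 200 camera calls.

## Working session

There is one attempt and no reset: what is moved stays moved. The work goes in short steps, Python scripts to look and compute and a shell command to move; the robot and the scene stay as the last step left them, time stands still between calls to the robot, and variables do not carry over. Pictures are saved under pics/ and viewed, at most 10 in all, crops included, and the job is handed in when it is done.

```bash
mkdir -p pics; ls; python3 - <<'E'
from cell import r
import cv2,numpy as np
for n in("scene","side"):
    p,d=r.capture(n); cv2.imwrite(f"pics/{n}0.png",p[:,:,::-1]); np.savez(f"{n}0.npz",p=p,d=d,K=r.calibration(n)["intrinsics"],T=r.calibration(n)["pose"])
    print(r.calibration(n))
print(r.state())
E
```

```text
pics
{'intrinsics': array([[449.46650461,   0.        , 324.9959694 ],
       [  0.        , 449.46650461, 202.47631759],
       [  0.        ,   0.        ,   1.        ]]), 'pose': array([[ 0.18447915,  0.75905258, -0.62434496,  1.10220331],
       [ 0.98283342, -0.14404617,  0.11527867, -0.10743157],
       [-0.00243192, -0.6348936 , -0.77259576,  0.84142113],
       [ 0.        ,  0.        ,  0.        ,  1.        ]])}
{'intrinsics': array([[421.43464912,   0.        , 323.83651444],
       [  0.        , 421.43464912, 197.55928959],
       [  0.        ,   0.        ,   1.        ]]), 'pose': array([[-7.35076605e-01, -3.92103360e-01,  5.53097948e-01,
        -8.34508136e-02],
       [-6.77983758e-01,  4.24353182e-01, -6.00218627e-01,
         6.32618951e-01],
       [ 6.38865850e-04, -8.16198096e-01, -5.77771806e-01,
         6.49460328e-01],
       [ 0.00000000e+00,  0.00000000e+00,  0.00000000e+00,
         1.00000000e+00]])}
{'clock': 0.1, 'joint_pos': array([-1.01989824e+00,  3.59315141e-01,  1.11643629e-02, -3.40120910e-04,
       -1.22410979e+00, -2.88132277e-01]), 'qvel': array([-5.57696411e-05, -1.35000906e-03,  2.63399512e-03,  1.52100028e-03,
        1.57411094e-03, -4.25380518e-04]), 'tau': array([-1.05392370e-03, -5.84765196e+01,  2.94105935e+01,  6.95451289e+00,
       -3.20833911e-03, -1.54934156e-05]), 'ee_pos': array([ 0.17522989, -0.65142204,  0.2384578 ]), 'orientation': array([ 4.11344842e-01, -3.11423865e+00, -2.30497108e-03]), 'force': array([0.3745461 , 0.32037433, 0.25923863]), 'ft_torque': array([ 0.0297897 ,  0.0241685 , -0.06202454]), 'finger_force': 0.0, 'finger_gap': 0.08538528207292426}
```

View pics/scene0.png

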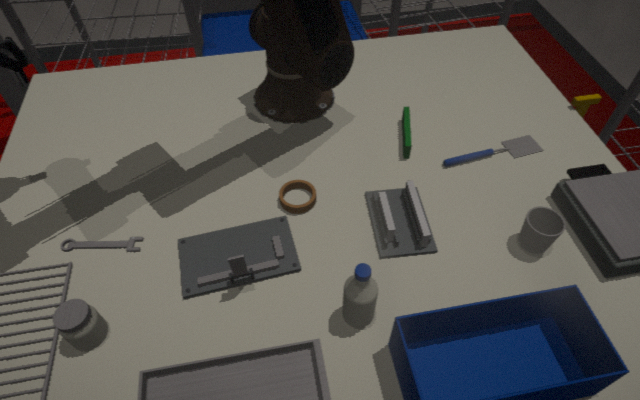

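View pics/side0.png

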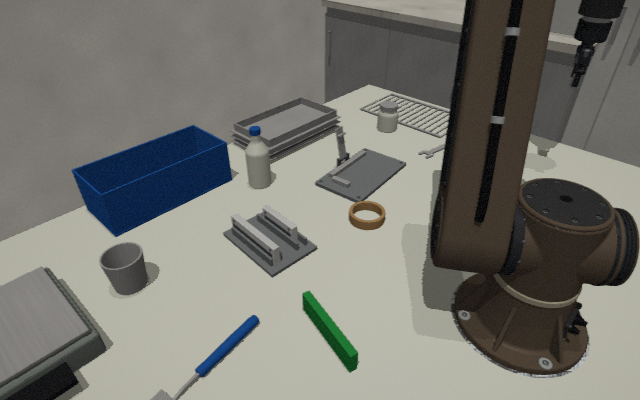

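The scene view shows the jig around (238,256), with its fence on the lower (+x) side, end stop at (278,245) and strap upright at (237,268). The rack is at (403,222), with the long bar in the right (+y) groove at about (418,213) and the short bar at (386,218). The side view agrees. Next I'll measure.

```bash
cat > h.py <<'E'
import numpy as np,cv2
def world(d,K,T):
    v,u=np.mgrid[:d.shape[0],:d.shape[1]]
    P=np.stack([(u-K[0,2])/K[0,0]*d,(v-K[1,2])/K[1,1]*d,d],-1)
    return P@T[:3,:3].T+T[:3,3]
def rays(px,K,T,z):
    px=np.asarray(px,float).reshape(-1,2)
    D=np.c_[(px-[K[0,2],K[1,2]])/[K[0,0],K[1,1]],np.ones(len(px))]@T[:3,:3].T
    return T[:3,3]+D*((z-T[2,3])/D[:,2])[:,None]
def rect(pts):
    (c,s,a)=cv2.minAreaRect((np.asarray(pts)[:,:2]*1000).astype(np.float32)); return np.round(c,1),np.round(s,1),round(a,2)
E
python3 - <<'E'
import numpy as np,cv2
from h import *
for n,boxes in(("scene",dict(jig=(170,205,305,300),rack=(355,175,440,262))),("side",dict(jig=(310,120,410,205),rack=(215,200,320,275)))):
    f=np.load(n+"0.npz");W=world(f["d"],f["K"],f["T"]);p=f["p"].astype(int)
    print(n,"table z",np.median(W[...,2][340:380,100:130] if n=="scene" else W[300:330,180:200,2]))
    for k,(u0,v0,u1,v1) in boxes.items():
        m=np.zeros(p.shape[:2],bool);m[v0:v1,u0:u1]=1
        z=W[...,2]
        g=p.max(-1)
        for lab,mm,zz in(("plate",m&(g<115)&(z<.022)&(z>.004),None),("top",m&(z>(.045 if k=="rack" else .018))&(z<(.07 if k=="rack" else .03)),None),("strap",m&(z>.05)&(k=="jig"),None)):
            mm=mm.astype(np.uint8)
            if lab=="plate": mm=cv2.morphologyEx(mm,cv2.MORPH_OPEN,np.ones((3,3)))
            nc,L,st,ce=cv2.connectedComponentsWithStats(mm)
            for i in range(1,nc):
                if st[i,4]<25: continue
                q=W[L==i]; print(n,k,lab,st[i,4],"rect",*rect(q),"z",np.round(np.percentile(q[:,2],[5,50,95]),4))
E
```

```text
scene table z -0.0008980186309648364
scene jig plate 100 rect [437.5 -62.9] [54.7 11.4] 68.32 z [0.0047 0.0133 0.0209]
scene jig plate 5742 rect [ 536.2 -199.7] [153.3 250.3] 5.06 z [0.0083 0.0112 0.014 ]
scene jig top 74 rect [438.8 -59. ] [47.5 10.8] 77.77 z [0.0182 0.0231 0.0264]
scene jig top 165 rect [ 541.2 -110.7] [57.4 16.1] 5.66 z [0.0202 0.0227 0.0256]
scene jig top 217 rect [ 585.4 -147.8] [20.3 65.5] 6.57 z [0.0194 0.0228 0.0253]
scene jig top 259 rect [ 593.9 -248.3] [18.9 71.2] 2.62 z [0.019  0.023  0.0252]
scene jig strap 272 rect [ 855.6 -157.9] [502.6  30.3] 8.12 z [0.0546 0.0955 0.1252]
scene rack plate 2041 rect [511.8 175.7] [130.9 191.9] 86.4 z [0.0066 0.0095 0.0167]
scene rack top 478 rect [516.5 211.1] [ 17.3 161.5] 85.93 z [0.0472 0.054  0.0564]
scene rack top 329 rect [511.8 139.4] [ 16.8 112. ] 86.19 z [0.0475 0.0538 0.0565]
side table z -0.00013741368665032283
side jig plate 135 rect [ 781.8 -304.3] [ 19.2 143.6] 0.94 z [0.0104 0.0136 0.0187]
side jig plate 25 rect [ 629.5 -495.3] [29.1 10. ] 80.88 z [0.0059 0.0138 0.0201]
side jig plate 2232 rect [ 532.5 -198.3] [147.2 253.3] 4.26 z [0.0085 0.0116 0.0148]
side jig top 64 rect [ 648.8 -476.7] [65.5 31.9] 38.01 z [0.0192 0.0234 0.0297]
side jig top 329 rect [ 582.5 -183.4] [ 69.3 201.7] 24.37 z [0.019  0.0231 0.0255]
side jig top 82 rect [423.7 -71.9] [68.1 16.8] 43.73 z [0.0198 0.0239 0.0261]
side jig strap 90 rect [ 782.8 -283. ] [81.9 15.7] 89.6 z [0.0506 0.0569 0.0716]
side jig strap 199 rect [277.2 217.3] [  30.  1099.7] 39.41 z [0.0554 0.0925 0.1227]
side rack plate 1684 rect [509.9 178.2] [130.3 189.8] 86.77 z [0.0067 0.01   0.019 ]
side rack top 314 rect [511.5 140. ] [ 18.  110.7] 86.35 z [0.0462 0.054  0.0564]
side rack top 482 rect [516.2 211.4] [ 19.3 162.2] 86.15 z [0.0467 0.0541 0.0562]
```

```bash
cat > goal.py <<'E'
# python3 goal.py x y z(mm) heading_of_tool_y(deg) -> shift in tool axes (cm), turn (rad)
import sys,numpy as np
from cell import r
from scipy.spatial.transform import Rotation as R
s=r.state();M=R.from_rotvec(s["orientation"]).as_matrix()
h=np.degrees(np.arctan2(M[1,1],M[0,1]))
a=list(map(float,sys.argv[1:]))
while a:
    t=np.array(a[:3])/1000
    print("shift",np.round(M.T@(t-s["ee_pos"])*100,2),"turn",round(float(np.radians((h-a[3]+180)%360-180)),3));a=a[4:]
print("now",np.round(s["ee_pos"]*1000,1),"head",round(h,2),"gap",round(s["finger_gap"]*1000,1),"F",np.round(s["force"],1),"t",round(s["clock"],2),"j6",round(s["joint_pos"][5],2))
E
python3 goal.py 480 -250 230 105  516.4 211.2 130 86.05
```

```text
shift [-39.85  30.85   0.89] turn 0.001
shift [-55.35  74.43  10.95] turn 0.332
now [ 175.2 -651.4  238.5] head 105.05 gap 85.4 F [0.4 0.3 0.3] t 0.1 j6 -0.29
```

```bash
python3 -m crank '[[[6,-6.6,5.2,0,0],[6,-13.2,10.3,0,0],[6,-20,15.5,0,0],[6,-26.5,20.5,0,0],[6,-33,25.7,0,0],[6,-40,31,1,0.05],[6,-40,31,1,0.05],[6,-42,36,1,0.1],[6,-44,41,1,0.15],[6,-46,46,1,0.2],[6,-47,51,1,0.25],[6,-49,56,1,0.332],[6,-51,61,1,0.332],[6,-53,66,1,0.332],[6,-55.35,74.4,2,0.332],[6,-55.35,74.4,2,0.332],[6,-55.35,74.4,6,0.332],[6,-55.35,74.4,8,0.332],[6,-55.35,74.4,8,0.332],[6,-55.35,74.4,8,0.332]]]'; python3 goal.py 516.4 211.2 41 86.05
```

```text
clock: 1.77
ee_pos: [0.4953, 0.096, 0.1898]
orientation: [0.108, 3.139, 0.001]
force: [1.2, -0.6, 0.4]
finger_gap: 0.0598
finger_force: 0.0
shift [-1.31 11.63 14.88] turn 0.0
now [495.3  96.  189.8] head 86.06 gap 59.8 F [ 1.2 -0.6  0.4] t 1.77 j6 -2.22
```

```bash
python3 -m crank '[[[6,0,0,0,0],[6,0,0,0,0]]]'>/dev/null; python3 goal.py 516.4 211.2 110 86.05
```

```text
shift [-1.37 11.68  7.88] turn 0.003
now [495.2  95.7 189. ] head 86.23 gap 60.3 F [ 0.4 -0.7  0.2] t 1.93 j6 -2.22
```

```bash
python3 -m crank '[[[6,-0.5,4,2.6,0],[6,-1,8,5,0],[6,-1.37,11.68,6,0],[6,-1.37,11.68,6,0],[6,-1.37,11.68,6,0],[6,-1.37,11.68,6,0]]]'>/dev/null; python3 goal.py 516.4 211.2 41 86.05; python3 - <<'E'
from cell import r
import cv2
from h import *
C=r.calibration("wrist");p,d=r.capture("wrist");cv2.imwrite("pics/w1.png",p[:,:,::-1])
W=world(d,C["intrinsics"],C["pose"]);z=W[...,2]
print(C["pose"].round(3))
n,L,st,_=cv2.connectedComponentsWithStats(((z>.046)&(z<.062)).astype(np.uint8))
for i in range(1,n):
    if st[i,4]>200: q=W[L==i];print(st[i],*rect(q),np.median(q[:,2]))
E
```

```text
shift [0.08 0.25 8.89] turn -0.0
now [517.1 208.7 129.9] head 86.04 gap 59.7 F [-0.1 -0.2  0.9] t 2.43 j6 -2.37
[[ 0.07   0.963  0.262  0.452]
 [ 0.998 -0.067 -0.019  0.214]
 [-0.001  0.262 -0.965  0.264]
 [ 0.     0.     0.     1.   ]]
[ 310   90   26  216 4894] [516.5 212.5] [ 16.9 159.6] 86.14 0.05449985237369527
[ 204  130   35  129 3057] [503.7 141.5] [17.1 92.6] 86.23 0.05439457955488183
[ 584  271   56   82 1504] [612.6 430.6] [23.9 66.9] 67.09 0.05402776389679917
[624 341  16  20 259] [655.3 456. ] [ 4.3 25.6] 2.42 0.05348146669117207
```

View pics/w1.png

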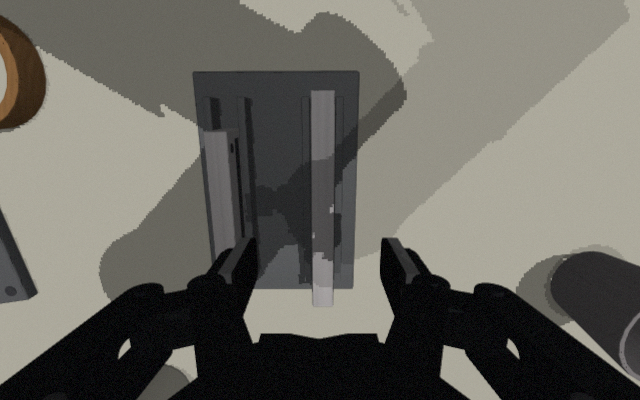

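The wrist view shows the long bar, running from (322,90) to (322,305), centred between the fingers. It measures 160 x 17 mm at (516.5, 212). I'll descend and grip it.

```bash
python3 -m crank '[[[6,0.08,0.3,3,0],[6,0.08,0.3,6,0],[6,0.08,0.3,8,0],[6,0.08,0.3,8.9,0],[6,0.08,0.3,8.9,0],[6,0.08,0.3,8.9,0],[1,0.08,0.3,8.9,0],[1,0.08,0.3,8.9,0],[1,0.08,0.3,8.9,0],[1,0.08,0.3,8.9,0],[1,0.08,0.3,8.9,0],[1,0.08,0.3,8.9,0]]]'; python3 goal.py 516.4 211.2 41 86.05
```

```text
clock: 3.48
ee_pos: [0.5173, 0.2129, 0.0423]
orientation: [0.108, 3.138, 0.001]
force: [-1.5, -1.9, 6.3]
finger_gap: 0.0147
finger_force: 59.3
shift [ 0.08 -0.18  0.13] turn 0.0
now [517.3 212.9  42.3] head 86.06 gap 14.7 F [-1.5 -1.9  6.3] t 3.48 j6 -2.38
```

```bash
python3 -m crank '[[[1,0,0,-1,0],[1,0,0,-2.5,0],[1,0,0,-5,0],[1,0,0,-8,0],[1,0,0,-11,0],[1,0,0,-11,0],[1,0,0,-11,0]]]'; python3 goal.py 497.5 -214.4 130 185 497.5 -214.4 45 185
```

```text
clock: 4.07
ee_pos: [0.5174, 0.2133, 0.1536]
orientation: [0.108, 3.137, 0.005]
force: [-0.3, -0.1, -2.9]
finger_gap: 0.0151
finger_force: 58.9
shift [ -0.96 -42.81   2.22] turn -1.727
shift [ -0.93 -42.84  10.72] turn -1.727
now [517.4 213.3 153.6] head 86.04 gap 15.1 F [-0.3 -0.1 -2.9] t 4.07 j6 -2.38
```

```bash
python3 -m crank '[[[1,0,-3,0,-0.1],[1,0,-6,0,-0.22],[1,0,-9,0,-0.34],[1,0,-12,0,-0.46],[1,0,-15,0,-0.58],[1,0,-18,0,-0.7],[1,0,-21,0,-0.82],[1,0,-24,0,-0.94],[1,0,-27,0,-1.06],[1,0,-30,0,-1.18],[1,-0.3,-33,0,-1.3],[1,-0.6,-36,0,-1.42],[1,-0.96,-39,0,-1.54],[1,-0.96,-42,0,-1.66],[1,-0.96,-42.8,1,-1.727],[1,-0.96,-42.8,2,-1.727],[1,-0.96,-42.8,3,-1.727],[1,-0.96,-42.8,4,-1.727],[1,-0.96,-42.8,4,-1.727],[1,-0.96,-42.8,4,-1.727]]]'; python3 goal.py 497.5 -214.4 45 185
python3 - <<'E'
from cell import r
import cv2
from h import *
for n in("scene",):
    C=r.calibration(n);p,d=r.capture(n);cv2.imwrite("pics/s2.png",cv2.resize(p[180:320,150:420,::-1],None,fx=2.5,fy=2.5))
E
```

```text
clock: 5.73
ee_pos: [0.4963, -0.2142, 0.1102]
orientation: [2.315, -2.121, -0.003]
force: [0.4, -0.7, -3.0]
finger_gap: 0.0147
finger_force: 59.1
shift [ 0.03 -0.14  6.52] turn 0.0
now [ 496.3 -214.2  110.2] head -174.99 gap 14.7 F [ 0.4 -0.7 -3. ] t 5.73 j6 0.13
```

View pics/s2.png

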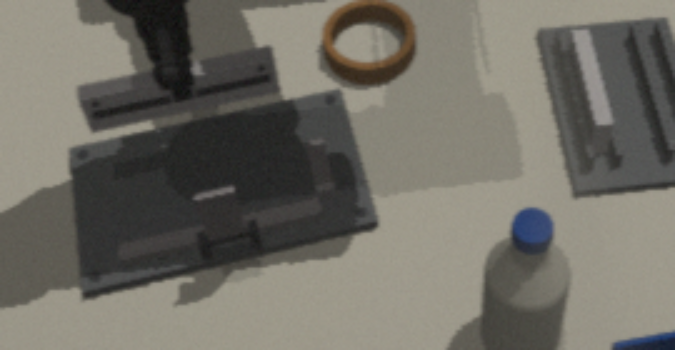

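The bar is held level and parallel to the jig, above its -x side, and nothing is disturbed. I'll lower it until it touches.

```bash
python3 -m crank '[[[1,0,0,3,0],[1,0,0,5,0],[1,0,0,6,0],[1,0,0,6.3,0],[1,0,0,6.4,0],[1,0,0,6.4,0],[1,0,0,6.4,0]]]'; python3 goal.py 497.5 -214.4 44 185
```

```text
clock: 6.37
ee_pos: [0.4977, -0.2151, 0.0483]
orientation: [-2.316, 2.122, -0.003]
force: [0.4, -0.7, -3.6]
finger_gap: 0.0148
finger_force: 59.1
shift [-0.08  0.02  0.43] turn 0.0
now [ 497.7 -215.1   48.3] head -174.99 gap 14.8 F [ 0.4 -0.7 -3.6] t 6.37 j6 0.13
```

```bash
python3 -m crank '[[[1,0,0,0.2,0],[1,0,0,0.25,0],[1,0,0,0.3,0],[1,0,0,0.3,0]]]'; python3 goal.py 497.5 -214.4 44 185
```

```text
clock: 6.7
ee_pos: [0.4969, -0.2151, 0.0444]
orientation: [-2.316, 2.123, -0.001]
force: [-0.5, 0.2, -1.1]
finger_gap: 0.0146
finger_force: 59.3
shift [-0.07 -0.07  0.04] turn -0.0
now [ 496.9 -215.1   44.4] head -175.02 gap 14.6 F [-0.5  0.2 -1.1] t 6.7 j6 0.13
```

```bash
python3 -m crank '[[[1,0,0,0.1,0],[1,0,0,0.1,0],[3,0,0,0.1,0],[5,0,0,0.1,0],[5,0,0,0.1,0],[5,0,0,0.1,0],[5,0,0,-0.8,0],[5,0,0,-0.8,0],[5,0,0,-0.8,0]]]'; python3 goal.py 497.5 -214.4 44 185
python3 - <<'E'
from cell import r
import cv2
from h import *
C=r.calibration("wrist");p,d=r.capture("wrist");cv2.imwrite("pics/w3.png",p[:,:,::-1])
W=world(d,C["intrinsics"],C["pose"]);z=W[...,2]
n,L,st,_=cv2.connectedComponentsWithStats(((z>.053)&(z<.061)).astype(np.uint8))
for i in range(1,n):
    if st[i,4]>200: q=W[L==i];print(st[i],*rect(q),np.median(q[:,2]))
E
```

```text
clock: 7.45
ee_pos: [0.4973, -0.2152, 0.0528]
orientation: [-2.315, 2.122, -0.002]
force: [-0.3, 0.3, -0.3]
finger_gap: 0.0494
finger_force: 0.0
shift [-0.07 -0.02  0.88] turn -0.0
now [ 497.3 -215.2   52.8] head -175.01 gap 49.4 F [-0.3  0.3 -0.3] t 7.45 j6 0.13
[ 299   75   40  263 9383] [ 499.5 -234.3] [ 16.1 123.3] 5.01 0.05650799040646021
[248 236  20  51 234] [ 523.2 -213.4] [ 6.6 23.3] 21.53 0.05728129301841477
[370 236  20  51 248] [ 472.8 -217.9] [23.4  6.7] 77.65 0.05721167749607463
[  64  252   36   65 1044] [ 607.5 -193.2] [ 6.  30.5] 9.38 0.05714602969410655
```

View pics/w3.png

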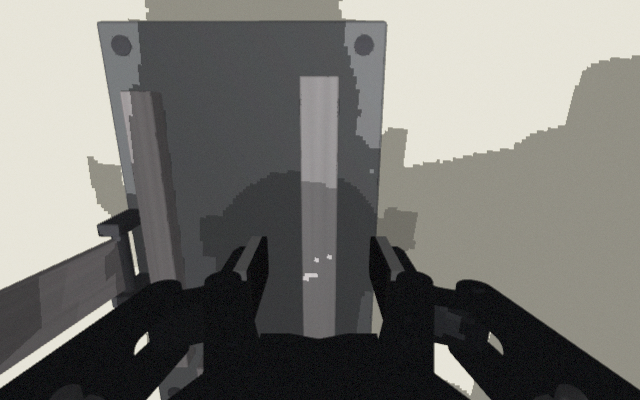

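The bar stands upright on the bed at (318,75–335) between the open fingers. The fence is on the left (140,180) and the strap is at (60,290). I'll tip the bar toward the fence with the outer finger.

```bash
python3 -m crank '[[[5,0,-0.7,0,0],[5,0,-1.2,0,0],[5,0,-1.6,0,0],[5,0,-1.8,0,0],[5,0,-2.0,0,0],[5,0,-2.2,0,0],[5,0,-2.4,0,0],[5,0,-2.6,0,0],[5,0,-2.8,0,0],[5,0,-3.0,0,0],[5,0,-3.2,0,0],[5,0,-3.4,0,0],[5,0,-3.6,0,0],[5,0,-3.6,0,0],[5,0,-3.6,0,0]]]'
cat > look.py <<'E'
import sys,cv2
from cell import r
from h import *
nm=sys.argv[1]
C=r.calibration("wrist");p,d=r.capture("wrist");cv2.imwrite(f"pics/{nm}.png",p[:,:,::-1])
W=world(d,C["intrinsics"],C["pose"])
a=np.radians(5);X=(W[...,0]-.5355)*np.cos(a)+(W[...,1]+.199)*np.sin(a);Y=-(W[...,0]-.5355)*np.sin(a)+(W[...,1]+.199)*np.cos(a);z=W[...,2]
n,L,st,_=cv2.connectedComponentsWithStats(((z>.018)&(z<.034)).astype(np.uint8))
for i in range(1,n):
    if st[i,4]>300:
        q=np.c_[X[L==i],Y[L==i]];print(st[i],"jig frame",*rect(q),"z",np.percentile(z[L==i],[10,50,90]).round(4))
E
python3 look.py w4; python3 goal.py 497.5 -214.4 44 185
```

```text
clock: 8.75
ee_pos: [0.5327, -0.2119, 0.0521]
orientation: [2.316, -2.123, -0.0]
force: [-0.5, 0.3, -0.4]
finger_gap: 0.0502
finger_force: 0.0
[  282    82    92   256 20950] jig frame [ -7.7 -20.2] [ 45.2 146.5] 0.01 z [0.0268 0.0276 0.0284]
[ 172   90   64  185 5887] jig frame [ 60.  -38.9] [102.6  29.4] 89.79 z [0.0223 0.0235 0.0244]
shift [-0.06  3.51  0.81] turn -0.0
now [ 532.5 -212.    52.1] head -175.02 gap 50.0 F [-0.   0.4 -0.4] t 8.8 j6 0.12
```

View pics/w4.png

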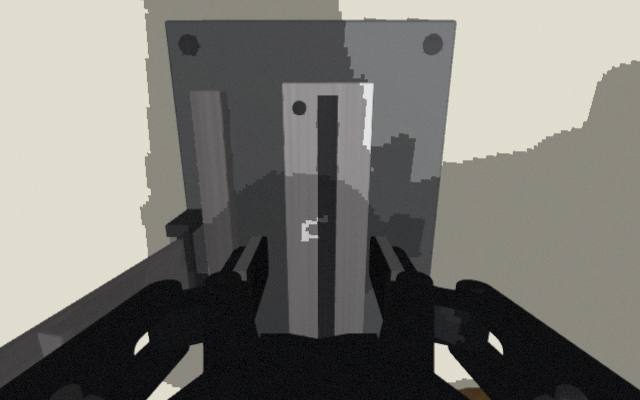

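The bar has tipped flat, with its dark strip up at (327,95–335). It is square to the jig, at jig x=-7.7 and y≈-13.5 mm. I'll close the fingers, go behind its free side and push it toward the fence.

```bash
python3 -m crank '[[[5,0,0,-3,0],[0,0,2,-3,0],[0,0,5,-3,0],[0,0,5.1,-3,0],[0,0,5.1,-1,0],[0,0,5.1,1,0],[0,0,5.1,2.3,0],[0,0,5.1,2.8,0],[0,0,5.1,2.8,0],[0,0,5.1,2.8,0]]]'; python3 goal.py 497.5 -214.4 24 185
```

```text
clock: 9.63
ee_pos: [0.4819, -0.2165, 0.0243]
orientation: [2.316, -2.122, -0.0]
force: [-0.8, 0.3, -0.5]
finger_gap: 0.0
finger_force: 0.0
shift [-0.07 -1.57  0.03] turn -0.0
now [ 481.9 -216.5   24.3] head -175.01 gap 0.0 F [-0.8  0.3 -0.5] t 9.63 j6 0.14
```

```bash
python3 -m crank '[[[0,0,-0.5,0,0],[0,0,-0.9,0,0],[0,0,-1.2,0,0],[0,0,-1.5,0,0],[0,0,-1.8,0,0],[0,0,-2.1,0,0],[0,0,-2.4,0,0],[0,0,-2.7,0,0],[0,0,-3.0,0,0],[0,0,-3.2,0,0],[0,0,-3.4,0,0],[0,0,-3.5,0,0],[0,0,-3.5,0,0]]]'; python3 goal.py 497.5 -214.4 24 185
```

```text
clock: 10.72
ee_pos: [0.5164, -0.2135, 0.0248]
orientation: [2.315, -2.122, -0.001]
force: [-4.3, -0.4, 6.2]
finger_gap: -0.0006
finger_force: 3.0
shift [-0.08  1.89  0.08] turn -0.0
now [ 516.4 -213.5   24.8] head -175.01 gap -0.6 F [-4.3 -0.4  6.2] t 10.72 j6 0.13
```

```bash
python3 -m crank '[[[0,0,-0.1,-0.05,0],[0,0,-0.2,-0.05,0],[0,0,-0.3,-0.05,0],[0,0,-0.4,-0.05,0],[0,0,-0.4,-0.05,0]]]'; python3 look.py w5;python3 goal.py 497.5 -214.4 24 185
```

```text
clock: 11.13
ee_pos: [0.5207, -0.213, 0.0248]
orientation: [2.316, -2.122, -0.0]
force: [-2.9, -1.0, 4.9]
finger_gap: -0.0001
finger_force: 2.5
[  117    75   233   242 31023] jig frame [ 36.4 -44.8] [107.3 101.1] 18.62 z [0.0231 0.0273 0.0284]
[202 318  26  27 324] jig frame [38.9 28.3] [25.8  6.8] 42.44 z [0.0266 0.0275 0.0282]
shift [-0.06  2.32  0.08] turn -0.0
now [ 520.7 -213.    24.8] head -175.01 gap 0.1 F [-3.8 -0.2  5.3] t 11.18 j6 0.13
```

```bash
sed -i 's/z>.018/z>.0257/' look.py; python3 -m crank '[[[0,0,-0.1,0,0],[0,0,-0.2,0,0],[0,0,-0.2,0,0]]]'; python3 look.py w6;python3 goal.py 497.5 -214.4 24 185
```

```text
clock: 11.43
ee_pos: [0.5227, -0.2129, 0.0248]
orientation: [2.316, -2.122, -0.0]
force: [-4.0, -1.0, 4.8]
finger_gap: 0.0004
finger_force: 2.6
[  176    75   128   217 20939] jig frame [ 19.3 -44.9] [50.9 97.6] 0.18 z [0.0268 0.0276 0.0284]
[120 234  37  81 695] jig frame [64.6 -6.9] [11.8 38.8] 11.78 z [0.0276 0.0319 0.0337]
[304 237  46  17 322] jig frame [-17.1 -22.2] [ 4.7 20.5] 72.62 z [0.0267 0.03   0.0331]
[204 318  24  26 302] jig frame [38.6 25.8] [17.7  6.2] 37.57 z [0.0268 0.0276 0.0283]
shift [-0.07  2.52  0.08] turn -0.0
now [ 522.7 -212.9   24.8] head -175.01 gap -0.2 F [-2.4  0.4  5.3] t 11.48 j6 0.13
```

```bash
python3 -m crank '[[[0,0,-0.1,0,0],[0,0,-0.2,0,0],[0,0,-0.2,0,0]]]'|grep -E "force|ee_pos"; python3 -m crank '[[[0,0,-0.1,0,0],[0,0,-0.2,0,0],[0,0,-0.2,0,0]]]'|grep -E "force|ee_pos"
```

```text
ee_pos: [0.5239, -0.2129, 0.0248]
force: [-5.3, -1.4, 7.9]
finger_force: 3.9
ee_pos: [0.5242, -0.2129, 0.0247]
force: [-10.3, -1.0, 12.0]
finger_force: 7.1
```

```bash
python3 look.py w7;python3 goal.py 497.5 -214.4 24 185
```

```text
[  175    76   130   215 20893] jig frame [ 20.5 -45.3] [51.5 96.4] 0.56 z [0.0268 0.0276 0.0284]
[122 235  38  21 316] jig frame [ 67.2 -23.6] [ 7.1 13. ] 57.92 z [0.0267 0.0299 0.0332]
[304 237  46  18 325] jig frame [-15.6 -22.1] [ 4.6 20.5] 71.86 z [0.0266 0.0301 0.0329]
[143 257  16  58 347] jig frame [65.6 -2. ] [29.5  2.9] 89.69 z [0.0307 0.0327 0.0337]
shift [-0.08  2.67  0.08] turn -0.001
now [ 524.2 -212.8   24.7] head -175.04 gap -0.3 F [-10.3  -1.5  11. ] t 12.03 j6 0.13
```

The bar is on the fence: motion stopped with 10 N building up. Now the end push toward +y.

```bash
python3 -m crank '[[[0,0,0.5,0,0],[0,0,1,-1,0],[0,0,1,-4,0],[0,0,1,-4,0],[0,0,1,-4,0]]]'|grep force; python3 goal.py 565.5 -314 62 185 565.5 -314 25 185; python3 look.py w8
```

```text
force: [0.1, 0.4, -0.6]
finger_force: 0.0
shift [10.43 -3.79  0.53] turn 0.0
shift [10.42 -3.77  4.23] turn 0.0
now [ 518.7 -213.4   67. ] head -174.99 gap 0.0 F [ 0.1  0.4 -0.6] t 12.45 j6 0.13
[  201    85    89   199 14769] jig frame [ 23.2 -34.4] [ 45.2 118.5] 0.05 z [0.0268 0.0276 0.0284]
[161 207  33  80 462] jig frame [63.8 -1.3] [11.6 49.9] 11.16 z [0.0273 0.0318 0.0336]
```

```bash
python3 -m crank '[[[0,4,0,0,0],[0,8,0,0,0],[0,10.4,-3.8,0,0],[0,10.4,-3.8,0,0],[0,10.4,-3.8,1.5,0],[0,10.4,-3.8,3.2,0],[0,10.4,-3.8,4.2,0],[0,10.4,-3.8,4.2,0],[0,10.4,-3.8,4.2,0]]]'|grep force; python3 goal.py 565.5 -314 25 185
```

```text
force: [0.1, -0.3, 0.3]
finger_force: 0.0
shift [ 0.08 -0.22 -0.32] turn -0.0
now [ 563.2 -313.4   21.8] head -175.0 gap 0.0 F [ 0.1 -0.3  0.3] t 13.25 j6 0.29
```

```bash
python3 -m crank '[[[0,-0.4,0,-0.25,0],[0,-0.8,0,-0.25,0],[0,-1.1,0,-0.25,0],[0,-1.3,0,-0.25,0],[0,-1.5,0,-0.25,0],[0,-1.7,0,-0.25,0],[0,-1.9,0,-0.25,0],[0,-2.1,0,-0.25,0],[0,-2.2,0,-0.25,0],[0,-2.2,0,-0.25,0]]]'|grep force; python3 goal.py 565.5 -314 25 185;python3 look.py w9
```

```text
force: [0.8, 0.1, 0.4]
finger_force: 0.3
shift [ 2.27 -0.18  0.02] turn -0.0
now [ 561.8 -291.5   25.2] head -175.01 gap 0.0 F [0.8 0.1 0.4] t 14.08 j6 0.26
```

```bash
for i in 1; do python3 -m crank '[[[0,-0.1,0,0,0],[0,-0.2,0,0,0],[0,-0.2,0,0,0]]]'|grep -E "force|ee_p"; done; python3 -m crank '[[[0,-0.1,0,0,0],[0,-0.2,0,0,0],[0,-0.2,0,0,0]]]'|grep -E "force|ee_p"; python3 - <<'E'
from cell import r
import cv2
p,d=r.capture("scene"); cv2.imwrite("pics/s10.png",cv2.resize(p[200:310,165:325,::-1],None,fx=5,fy=5,interpolation=cv2.INTER_CUBIC))
E
```

```text
ee_pos: [0.5614, -0.2896, 0.025]
force: [0.5, -1.7, 1.0]
finger_force: 0.4
ee_pos: [0.5614, -0.2887, 0.0253]
force: [1.1, -8.1, -1.3]
finger_force: 3.8
```

View pics/s10.png

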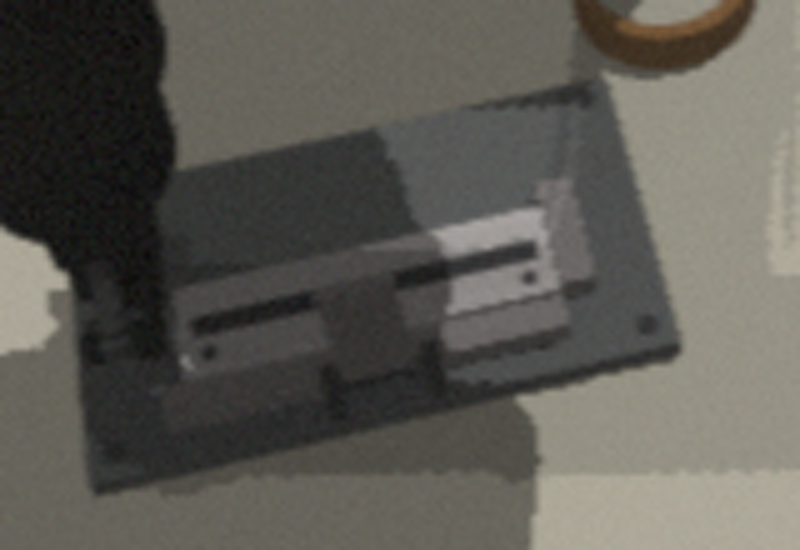

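The bar lies against the end stop (its end is at about (550,225)), and the push force has risen to 8 N. I'll press a little more, then press the fence side again.

```bash
python3 -m crank '[[[0,-0.1,0,0,0],[0,-0.1,0,0,0],[0,0.5,0,0,0],[0,1.5,0,0,0],[0,1.5,0,-4,0],[0,1.5,0,-4,0],[0,1.5,0,-4,0]]]'|grep force; python3 goal.py 511 -206.2 66 185
```

```text
force: [-0.4, -0.0, -0.4]
finger_force: 0.0
shift [-10.16   4.45   0.1 ] turn -0.0
now [ 564.2 -303.5   67.3] head -175.02 gap 0.2 F [-0.4 -0.  -0.4] t 15.27 j6 0.28
```

```bash
python3 -m crank '[[[0,-2,3.5,0,0],[0,-6,4.5,0,0],[0,-10,4.5,0,0],[0,-10.2,4.5,0,0],[0,-10.2,4.5,2,0],[0,-10.2,4.5,4.2,0],[0,-10.2,4.5,4.2,0],[0,-10.2,4.5,4.2,0],[0,-10.2,4.1,4.2,0],[0,-10.2,3.7,4.2,0],[0,-10.2,3.5,4.2,0],[0,-10.2,3.4,4.2,0],[0,-10.2,3.3,4.2,0],[0,-10.2,3.2,4.2,0],[0,-10.2,3.2,4.2,0]]]'|grep force; python3 goal.py 511 -206.2 66 185
```

```text
force: [0.2, 0.0, -0.1]
finger_force: 0.0
shift [ 0.13  1.12 -4.28] turn -0.0
now [ 522.1 -203.9   23.2] head -175.02 gap 0.1 F [ 0.2  0.  -0.1] t 16.52 j6 0.11
```

```bash
python3 -m crank '[[[0,0,-0.1,0,0],[0,0,-0.2,0,0],[0,0,-0.3,0,0],[0,0,-0.4,0,0],[0,0,-0.4,0,0]]]'|grep -E "force|ee_p"; python3 goal.py 511 -206.2 66 185
```

```text
ee_pos: [0.5227, -0.2037, 0.0227]
force: [-8.5, -1.2, 6.7]
finger_force: 4.3
shift [ 0.14  1.22 -4.33] turn -0.001
now [ 522.7 -203.7   22.7] head -175.06 gap 0.1 F [-8.5 -1.2  6.7] t 16.93 j6 0.11
```

```bash
python3 -m crank '[[[0,0,0.5,0,0],[0,0,1.2,-1,0],[0,0,1.2,-5,0],[0,0,1.2,-9,0],[0,0,1.2,-13,0],[0,0,1.2,-17,0],[0,0,1.2,-20,0],[0,0,1.2,-20,0]]]'|grep force; python3 look.py w11; python3 goal.py 667 -187.5 222 185; python3 - <<'E'
from cell import r
from h import *
a=np.radians(5)
C=r.calibration("scene");p,d=r.capture("scene");W=world(d,C["intrinsics"],C["pose"])
X=(W[...,0]-.5355)*np.cos(a)+(W[...,1]+.199)*np.sin(a);Y=-(W[...,0]-.5355)*np.sin(a)+(W[...,1]+.199)*np.cos(a);Z=W[...,2]
m=(abs(Y)<.03)&(X>.06)&(X<.13)&(Z>.05)&(Z<.14)
q=np.c_[X[m],Z[m]]*1000;print(m.sum(),q.max(0),q.min(0)); 
if m.sum()>10:
    l=cv2.fitLine(q.astype(np.float32),cv2.DIST_L2,0,.01,.01).ravel();print(l,np.arctan2(abs(l[1]),-np.sign(l[1])*l[0]))
m=(Z>.0257)&(Z<.0295)&(X>-.02)&(X<.046)&(abs(Y)<.1)
print("bar",rect(np.c_[X[m],Y[m]]))
E
```

```text
force: [0.5, -0.9, 0.1]
finger_force: 0.0
[  58    0   43  275 3547] jig frame [243.3 -30.6] [297.8  13.5] 84.85 z [0.0296 0.031  0.0322]
[ 261  105   44  141 5570] jig frame [23.2 -0.2] [ 45.1 160.2] 0.03 z [0.0266 0.0276 0.0285]
[  0 350  64  10 308] jig frame [367.7 238.1] [ 4.2 83.3] 85.11 z [0.0268 0.0295 0.033 ]
shift [ -0.41 -15.21   0.77] turn 0.0
now [ 515.8 -204.9  228.3] head -174.99 gap 0.0 F [-0.3 -0.7 -0.7] t 17.65 j6 0.11
269 [ 89.98679708 126.92480914] [72.10916668 50.22780019]
[ 0.17205419  0.9850875  81.60128    93.39632   ] 1.743711
bar (array([22.8,  7.4]), array([ 50.8, 175.4]), 2.43)
```

The bar is home: centre (23.2, -0.2) mm in the jig frame, 0.03° off parallel. The strap stands at 1.74 rad. I'll go over it and behind it.

```bash
python3 goal.py 647 -189.2 220 185; python3 -m crank '[[[0,0,-4,0,0],[0,0,-8,0,0],[0,-0.3,-12,0,0],[0,-0.4,-13.2,0,0],[0,-0.4,-13.2,0,0],[0,-0.4,-13.2,3,0],[0,-0.4,-13.2,6,0],[0,-0.4,-13.2,9,0],[0,-0.4,-13.2,11.5,0],[0,-0.4,-13.2,11.5,0],[0,-0.4,-13.2,11.5,0]]]'|grep force; python3 goal.py 647 -189.2 113 185
```

```text
shift [ -0.37 -13.33   0.64] turn -0.0
now [ 514.5 -204.5  225.7] head -175.01 gap 0.0 F [ 0.   0.3 -1.4] t 17.7 j6 0.11
force: [-0.1, -0.7, 2.0]
finger_force: 0.0
shift [ 0.03 -0.36 -0.63] turn -0.0
now [ 643.4 -189.2  106.7] head -175.02 gap -0.1 F [-0.1 -0.7  2. ] t 18.62 j6 0.08
```

```bash
python3 -m crank '[[[0,0,1,-0.2,0],[0,0,1.8,-0.3,0],[0,0,2.6,-0.3,0],[0,0,3.2,-0.25,0],[0,0,3.8,-0.2,0],[0,0,4.4,-0.15,0],[0,0,5,0,0],[0,0,5.6,0.25,0],[0,0,6.1,0.5,0],[0,0,6.6,0.85,0],[0,0,7.1,1.2,0],[0,0,7.6,1.6,0],[0,0,7.6,1.6,0]]]'|grep force; python3 goal.py 647 -189.2 113 185; python3 - <<'E'
from cell import r
import cv2
p,d=r.capture("side"); cv2.imwrite("pics/d12.png",cv2.resize(p[80:220,280:440,::-1],None,fx=4,fy=4,interpolation=cv2.INTER_CUBIC))
E
```

```text
force: [-0.9, 0.4, 0.1]
finger_force: 0.0
shift [ 0.04 -7.96 -2.23] turn -0.001
now [ 567.6 -195.7   90.9] head -175.04 gap -0.0 F [-0.9  0.4  0.1] t 19.7 j6 0.09
```

View pics/d12.png

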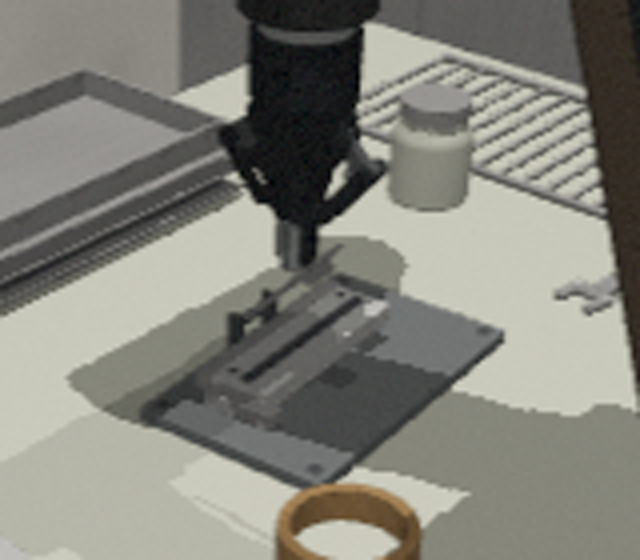

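The side view shows the strap at (310,265), swung past upright under the fingertips. I'll carry on down the arc.

```bash
python3 -m crank '[[[0,0,0.6,0.7,0],[0,0,1.15,1.4,0],[0,0,1.5,2.2,0],[0,0,1.9,3.1,0],[0,0,2.1,3.8,0],[0,0,2.2,4.4,0],[0,0,2.2,4.7,0],[0,0,2.2,4.8,0],[0,0,2.2,4.8,0]]]'|grep force; python3 goal.py 647 -189.2 42 185
```

```text
force: [0.8, -0.2, -0.3]
finger_force: 0.0
shift [  0.03 -10.     0.17] turn -0.0
now [ 547.4 -197.6   43.7] head -175.01 gap -0.1 F [ 0.8 -0.2 -0.3] t 20.5 j6 0.1
```

```bash
python3 -m crank '[[[0,0,0,0.1,0],[0,0,0,0.2,0],[0,0,0,0.25,0],[0,0,0,0.25,0]]]'|grep -E "force|ee_p"; python3 -m crank '[[[0,0,0,0.1,0],[0,0,0,0.15,0],[0,0,0,0.15,0]]]'|grep -E "force|ee_p"
```

```text
ee_pos: [0.5478, -0.1976, 0.0421]
force: [0.5, -0.3, 3.0]
finger_force: 1.2
ee_pos: [0.5479, -0.1977, 0.0419]
force: [-4.4, 2.6, 15.5]
finger_force: 7.6
```

```bash
python3 -m crank '[[[0,0,0,-0.5,0],[0,0,0,-3,0],[0,0,2,-7,0],[0,0,5,-11,0],[0,0,8,-15,0],[0,0,10,-18,0],[0,0,10,-18,0],[0,0,10,-18,0]]]'|grep force; python3 - <<'E'
from cell import r
from h import *
a=np.radians(5)
for n in("wrist","side"):
    C=r.calibration(n);p,d=r.capture(n);W=world(d,C["intrinsics"],C["pose"])
    if n=="wrist":cv2.imwrite("pics/w13.png",p[:,:,::-1])
    X=(W[...,0]-.5355)*np.cos(a)+(W[...,1]+.199)*np.sin(a);Y=-(W[...,0]-.5355)*np.sin(a)+(W[...,1]+.199)*np.cos(a);Z=W[...,2]
    m=(abs(Y)<.012)&(X>-.025)&(X<.06)&(Z>.03)&(Z<.1)
    q=np.c_[X[m],Z[m]]*1000;print(n,m.sum())
    if len(q)>20:print("x range",np.percentile(q[:,0],[1,99]),"slope",np.polyfit(q[:,0],q[:,1],1))
    m=(Z>.0257)&(Z<.0295)&(X>-.02)&(X<.046)&(abs(Y)<.1)
    print("bar",rect(np.c_[X[m],Y[m]]))
E
```

```text
force: [0.2, -0.9, 0.0]
finger_force: 0.0
wrist 1726
x range [-24.1331619   59.26207161] slope [2.00420312e-04 3.35253353e+01]
bar (array([23.2,  5.4]), array([170.7,  45.8]), 89.93)
side 127
x range [-24.46360261  58.54314356] slope [1.98775494e-04 3.35583970e+01]
bar (array([18. ,  5.1]), array([172.6,  55.3]), 89.76)
```

View pics/w13.png

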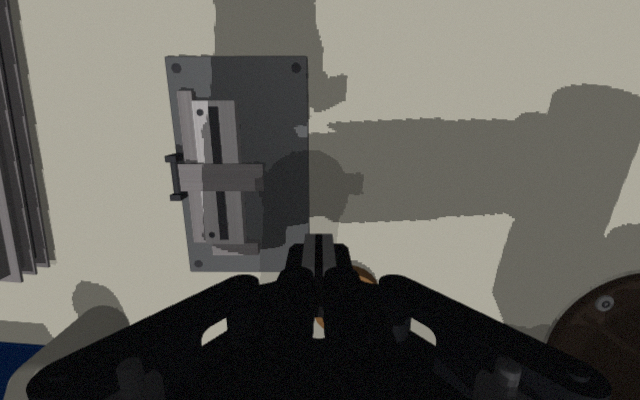

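The final wrist view shows the strap level across the bar at (220,177), with slope about 0.0002. The bar (192–242, 100–243) lies against the fence and end stop, and the robot is clear.

```bash
python3 -c "
from cell import r
print(r.finish_job())"
```

```text
the job is handed in; nothing more can be done
None
```

The long bar lies flat and home against the fence and end stop, the strap is fully shut over it, and the job was handed in at about 21 s; the short bar, bottle and tape roll were never touched.

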